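Set up the tasting: find the full canister and load the cups

TASK

Set up for a coffee tasting: of the identical green canisters only one is still full of sugar, so lift them in turn to judge which is the heavy one, stand that one upright on the floor of the bamboo tray beside the tamper, and leave the empty ones standing upright on the counter. Stand every blue cup upright in the orange carrier, one cup per well. Leave the tamper where it stands.

Things in the scene. Friction and masses are not known exactly. Their poses are not given: they have to be found in the camera images.
- caddy_a_mid (a point): square closed storage canister, 62 x 62 mm and 72 mm tall, green with a black flip-top lid 17 mm high and a small steel latch on one side; all canisters look the same. Point at its centre, 36 mm above its underside; z up, x and y square to its sides. Not present in every run (then None): three canisters are there each time, one full and two empty. Empty about 0.1 kg, full about 0.4 kg; best gripped in its upper half
- caddy_b_mid (a point): square closed storage canister, 62 x 62 mm and 72 mm tall, green with a black flip-top lid 17 mm high and a small steel latch on one side; all canisters look the same. Point at its centre, 36 mm above its underside; z up, x and y square to its sides. Not present in every run (then None): three canisters are there each time, one full and two empty. Empty about 0.1 kg, full about 0.4 kg; best gripped in its upper half
- caddy_c_mid (a point): square closed storage canister, 62 x 62 mm and 72 mm tall, green with a black flip-top lid 17 mm high and a small steel latch on one side; all canisters look the same. Point at its centre, 36 mm above its underside; z up, x and y square to its sides. Not present in every run (then None): three canisters are there each time, one full and two empty. Empty about 0.1 kg, full about 0.4 kg; best gripped in its upper half
- caddy_d_mid (a point): square closed storage canister, 62 x 62 mm and 72 mm tall, green with a black flip-top lid 17 mm high and a small steel latch on one side; all canisters look the same. Point at its centre, 36 mm above its underside; z up, x and y square to its sides. Not present in every run (then None): three canisters are there each time, one full and two empty. Empty about 0.1 kg, full about 0.4 kg; best gripped in its upper half
- caddy_e_mid (a point): square closed storage canister, 62 x 62 mm and 72 mm tall, green with a black flip-top lid 17 mm high and a small steel latch on one side; all canisters look the same. Point at its centre, 36 mm above its underside; z up, x and y square to its sides. Not present in every run (then None): three canisters are there each time, one full and two empty. Empty about 0.1 kg, full about 0.4 kg; best gripped in its upper half
- cup_1_mid (a point): blue ceramic espresso cup without handle, open at the top, 56 mm across at the rim (54 at the foot), 62 mm tall, wall 4 mm, 0.12 kg, standing upright. Point on its axis at half height (31 mm up); z up. Not present in every run (then None)
- cup_2_mid (a point): blue ceramic espresso cup without handle, open at the top, 56 mm across at the rim (54 at the foot), 62 mm tall, wall 4 mm, 0.12 kg, standing upright. Point on its axis at half height (31 mm up); z up. Not present in every run (then None)
- cup_3_mid (a point): blue ceramic espresso cup without handle, open at the top, 56 mm across at the rim (54 at the foot), 62 mm tall, wall 4 mm, 0.12 kg, standing upright. Point on its axis at half height (31 mm up); z up. Not present in every run (then None)
- cup_4_mid (a point): blue ceramic espresso cup without handle, open at the top, 56 mm across at the rim (54 at the foot), 62 mm tall, wall 4 mm, 0.12 kg, standing upright. Point on its axis at half height (31 mm up); z up. Not present in every run (then None)
- caddy_a: the canister of caddy_a_mid, its origin under its centre
- caddy_b: the canister of caddy_b_mid, its origin under its centre
- caddy_c: the canister of caddy_c_mid, its origin under its centre
- caddy_d: the canister of caddy_d_mid, its origin under its centre
- caddy_e: the canister of caddy_e_mid, its origin under its centre
- carrier: fixed orange cup carrier, 172 mm (its x) by 256 mm (its y), with 2 x 3 square wells open at the top; outer walls and dividers 26 mm high and 4 mm thick, floor 4 mm thick. Origin under its centre, at counter height
- well_1 (a point): middle of the floor of one well of the carrier, 4 mm above the counter; wells are about 80 mm square inside, 84 mm centre to centre, x and y along the carrier's
- well_2 (a point): middle of the floor of one well of the carrier, 4 mm above the counter; wells are about 80 mm square inside, 84 mm centre to centre, x and y along the carrier's
- well_3 (a point): middle of the floor of one well of the carrier, 4 mm above the counter; wells are about 80 mm square inside, 84 mm centre to centre, x and y along the carrier's
- well_4 (a point): middle of the floor of one well of the carrier, 4 mm above the counter; wells are about 80 mm square inside, 84 mm centre to centre, x and y along the carrier's
- well_5 (a point): middle of the floor of one well of the carrier, 4 mm above the counter; wells are about 80 mm square inside, 84 mm centre to centre, x and y along the carrier's
- well_6 (a point): middle of the floor of one well of the carrier, 4 mm above the counter; wells are about 80 mm square inside, 84 mm centre to centre, x and y along the carrier's
- tray: the bamboo tray itself, origin under its centre at counter height, axes as tray_floor
- tray_floor (a point): centre of the inside floor, 6 mm above the counter, of the fixed bamboo tray, 130 mm (its x) by 220 mm (its y) outside, rim 16 mm high and 6 mm thick. The tamper stands in the -y half of it; the +y half is free
- tamper: steel coffee tamper with dark wooden knob, 58 mm across, 87 mm tall, standing upright on the bamboo tray, 70 mm towards -y from its centre; origin under its foot. To be left alone

How it is judged:
By the outcome, as a careful person would: the job done as asked, in the order asked, and still so for the second after the job is handed in, with the robot touching nothing.
Of caddy_b, caddy_d only 1 to 1 are there at a start; the rules pass over those that are not, and their reading is None.
Of caddy_a, caddy_e only 1 to 1 are there at a start; the rules pass over those that are not, and their reading is None.
Of cup_1, cup_2, cup_3, cup_4 only 2 to 4 are there at a start; the rules pass over those that are not, and their reading is None.
At some moment in a run one of caddy_a, caddy_b, caddy_c, caddy_d, caddy_e, cup_1, cup_2, cup_3, cup_4 may be knocked a few centimetres aside while the robot is not near it.
It also fails if it takes over 210 s, if anything falls off the work surface, if the arm or the gripper's body presses on something with over 40 N, if the wrist force passes 120 N, or if a joint passes its speed limit or range.

ROBOT

A 6-joint arm with a two-finger parallel gripper is mounted at the origin on the work surface. World frame = base frame: x ahead of the robot, y to its left, z up, the work surface at z = 0. Lengths are in m, angles in rad, forces in N, time in s.
With the tool pointing down it reaches from about 0.225 to 0.875 m from the base axis. Payload 3.4 kg.
Tool frame: the origin (TCP) lies between the finger pads; the fingertips stand 8 mm ahead of it and the grasp point (between the pads) lies 11 mm behind it; z points along the fingers, y is the line along which they close (so a half turn about z gives the same grasp; the last joint's range is limited). The gripper opens to 85 mm and grips with 20 to 120 N. Pads are 22 mm wide; open, the fingers measure 114 mm over their backs; the gripper's body (76 mm by 85 mm) begins 54 mm behind the grasp point. The pads swing forward as they close: fully open they stand 13 mm farther back than shut.
Start: joints at [-1.329, 0.276, 1.505, -0, 1.361, -0.121], TCP at [0.204, -0.538, 0.239] pointing down, gripper open.
Joint ranges: [-2.89, 2.89], [-0.75, 2.08], [0.22, 2.7], [-1.18, 4.32], [0.11, 2.71], [-2.7, 2.7]. Speed limits (rad/s): [2.57, 2.57, 3.14, 3.14, 3.14, 3.14].

INTERFACE

Orientations are given as a unit quaternion [x, y, z, w].
In Python, from cell import ctrl gives the robot as it stands.
- The arm moves only by the tool move_arm, never from a script. Its argument "targets" is a list of rows, each an object of numbers: "dx", "dy", "dz": the shift along the tool's x, y, z in cm; "turn": the turn about the tool's z in rad; "grip": the finger opening in cm, from 0 to 8.54. In form: [{"dx": .., "dy": .., "dz": .., "turn": .., "grip": ..}, ...]. A call has 1 to 12 rows; each row is the pose to reach, as a shift and turn from the pose commanded when the call began, along the tool's axes at that moment; what a row does not reach only later rows make up. A row lasts 1/8 s, in which the tool goes at most 62.5 mm and 10.7 degrees, less where a joint would pass 70% of its speed; a pose out of reach is approached as far as the arm can. A call with a gripper value outside its range is refused whole. The fingers move at their own pace and stop on an object; the grip force is fixed at half the most. Time passes only in rows, so rows that repeat a pose let the fingers close. It gives the time, the measured TCP pose, the force, the opening and the grip force at its end, in the units of the state.
- ctrl.state(): the state, without advancing time (a new reading comes with each control period).
- ctrl.camera(name): name is "side" or "top" or "wrist"; returns a dict with "color" (480x640x3 uint8, blue, green, red), "vertical_fov" (degrees; the focal length in pixels is half the picture's height over the tangent of half this angle, whatever the lens; pixels are square), "cx", "cy" (the principal point, pixels), "k1" (the pictures are not rectified: a ray, as slopes to the right and down, at radius r is drawn at 1 + k1 r^2 times it, then the intrinsics apply), "pose" (4x4, takes a point from camera to world coordinates). Camera axes: x right, y down, z forward; pixel columns grow to the right and rows downward; lengths in m; the calibration is good to about 2 mm. A picture is of the moment at which its call begins. There is no depth.
- ctrl.hand_in(): hands the job in; it is judged then, once.
The state is a dict: "time": time; "q": joint angles; "qd": joint speeds; "tau": joint torques, N m; "eef_pos": TCP position; "ee_rot": TCP orientation; "ft_force": force on the tool from outside, world axes, zero at the start; "ft_torque": the same for the moment, N m; "width": finger opening in m; "gripper_force": force on a finger pad.
Only numpy, scipy, OpenCV 4.12 (cv2) and the standard library are available. Lean on these libraries where they do the work, as an engineer would, in place of code of your own. Each camera call takes 0.05 s, during which the arm holds its last target. There are 200 camera calls.

## Working session

There is one attempt and no reset: what is moved stays moved. The work goes in short steps, Python scripts to look and compute and a tool call to move; the robot and the scene stay as the last step left them, time stands still between calls to the robot, and variables do not carry over. Pictures are saved under pics/ and viewed, at most 14 in all, crops included, and the job is handed in when it is done.

Besides the shell and the picture viewer there is one more tool, called after "Emit:" as name(argument=value, ...) on one line, values as JSON. move_arm: Moves the arm, as the interface text tells. Its arguments: {"type":"object","properties":{"targets":{"type":"array","items":{"type":"object","properties":{"dx":{"type":"number"},"dy":{"type":"number"},"dz":{"type":"number"},"turn":{"type":"number"},"grip":{"type":"number"}}}}},"required":["targets"]}

```bash
mkdir -p pics
cat > h.py <<'E'
import numpy as np, cv2
from cell import ctrl
from scipy.spatial.transform import Rotation as R
def snap(n,f):
    c=ctrl.camera(n); cv2.imwrite('pics/'+f+'.png',c['color']); np.save('pics/'+f+'.npy',{k:c[k] for k in c if k!='color'},allow_pickle=True); return c
def load(f): return np.load('pics/'+f+'.npy',allow_pickle=True).item()
def p2w(c,u,v,z):
    f=240/np.tan(np.radians(c['vertical_fov'])/2)
    K=np.array([[f,0,c['cx']],[0,f,c['cy']],[0,0,1]])
    # radial: xd = x(1+k1 r^2)
    p=cv2.undistortPointsIter(np.array([[[u,v]]],float),K,np.array([c['k1'],0,0,0.]),None,None,(3,50,1e-12))[0,0]
    P=np.array(c['pose']); d=P[:3,:3]@[p[0],p[1],1]; o=P[:3,3]
    return (o+d*(z-o[2])/d[2])
def go(x,y,z=None):
    s=ctrl.state(); Rm=R.from_quat(s['ee_rot']).as_matrix(); p=np.array(s['eef_pos'])
    t=np.array([x,y,p[2] if z is None else z]); return np.round(Rm.T@(t-p)*100,2)
E
python3 - <<'E'
from h import *
for n in('top','side','wrist'):
    c=snap(n,n+'0'); print(n,c['vertical_fov'],c['cx'],c['cy'],c['k1'],np.round(c['pose'],3).tolist())
s=ctrl.state();print(s); print(R.from_quat(s['ee_rot']).as_matrix().round(3))
E
```

```text
top 52.382135046014355 324.3439941841845 247.8235157104303 -0.1325671077314978 [[0.015, -0.996, 0.082, 0.461], [-1.0, -0.016, -0.015, 0.033], [0.017, -0.082, -0.996, 0.99], [0.0, 0.0, 0.0, 1.0]]
side 47.643477225420334 318.6169878186818 240.92283879183907 -0.1496035437075248 [[0.997, -0.066, 0.034, 0.507], [-0.072, -0.736, 0.673, -0.678], [-0.02, -0.673, -0.739, 0.855], [0.0, 0.0, 0.0, 1.0]]
wrist 60.79380177447102 318.9527450995386 240.8517900988594 -0.07575381903984169 [[0.354, -0.889, -0.29, 0.277], [-0.935, -0.337, -0.109, -0.509], [-0.0, 0.31, -0.951, 0.374], [0.0, 0.0, 0.0, 1.0]]
{'time': 0.15, 'q': array([-1.32903044e+00,  2.76470429e-01,  1.50578307e+00,  1.69818805e-06,
        1.36070654e+00, -1.21011071e-01]), 'qd': array([-0.00055561, -0.00097907, -0.0048805 ,  0.00096661,  0.00030886,
        0.00133177]), 'tau': array([ 1.18353433e-03, -4.17143261e+01, -2.46032220e+01, -1.63897503e-04,
        7.56730093e-03, -1.73730598e-05]), 'eef_pos': array([ 0.20395553, -0.53723401,  0.23865023]), 'ee_rot': array([ 9.83593968e-01,  1.80395227e-01, -4.04258782e-05, -6.82499525e-04]), 'ft_force': array([-0.66180656, -0.11658929, -0.8251791 ]), 'ft_torque': array([0.04779341, 0.03345032, 0.00780313]), 'gripper_force': 0.0, 'width': 0.08547482248068439}
[[ 0.935  0.355 -0.   ]
 [ 0.355 -0.935  0.001]
 [ 0.    -0.001 -1.   ]]
```

View pics/top0.png

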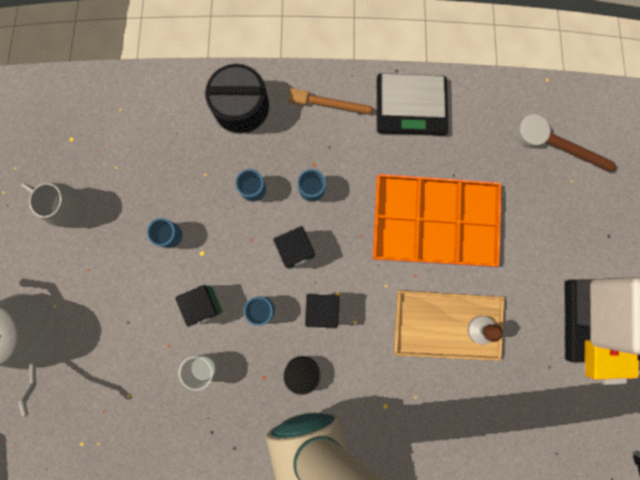

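View pics/side0.png

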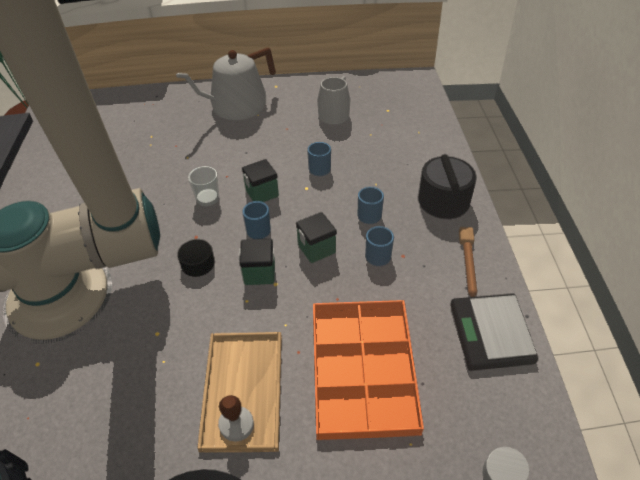

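The top view shows four blue cups near (250,185), (311,185), (163,233) and (259,311), and three black-lidded canisters near (294,247), (197,306) and (322,311). The orange carrier spans (375..501, 175..266), and the tray spans (396..504, 291..360) with the tamper at its right end. I'll enlarge it to read positions more precisely.

Run:
```python
import cv2
im=cv2.imread('pics/top0.png')
cv2.imwrite('pics/cropA.png',cv2.resize(im[165:345,140:350],None,fx=3.3,fy=3.3,interpolation=cv2.INTER_CUBIC))
cv2.imwrite('pics/cropB.png',cv2.resize(im[165:370,365:515],None,fx=2.9,fy=2.9,interpolation=cv2.INTER_CUBIC))
```

```text
(no output)
```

View pics/cropA.png

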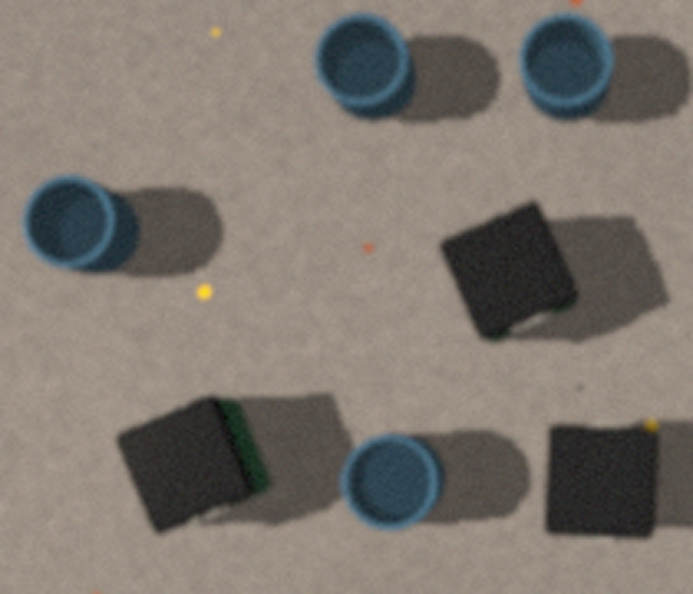

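View pics/cropB.png

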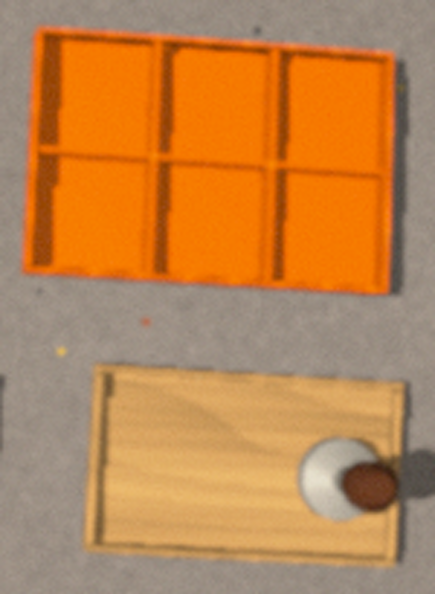

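```bash
cat > m.py <<'E'
from h import *
c=load('top0'); A=lambda x,y,z:p2w(c,140+(x+.5)/3.3-.5,165+(y+.5)/3.3-.5,z)[:2]; B=lambda x,y,z:p2w(c,365+(x+.5)/2.9-.5,165+(y+.5)/2.9-.5,z)[:2]
def quad(F,ps,z):
    q=np.array([F(*p,z) for p in ps]); e=np.roll(q,-1,0)-q
    print(' c',q.mean(0).round(4),'edges',np.linalg.norm(e,axis=1).round(4),'ang',np.degrees(np.arctan2(e[:,1],e[:,0])).round(1)); return q
for p in [(362,61),(566,61),(70,221),(391,481)]: print('cup',A(*p,.062).round(4))
for n,p in dict(P=[(440,244),(537,203),(578,300),(481,341)],Q=[(118,437),(210,397),(250,490),(160,533)],S=[(549,425),(658,427),(655,536),(546,533)]).items(): print(n);quad(A,p,.072)
print('carrier');q=quad(B,[(40,28),(395,52),(388,293),(24,271)],.026)
print('tray');t=quad(B,[(97,367),(405,382),(398,564),(87,550)],.016)
E
python3 m.py
```

```text
cup [0.6608 0.1661]
cup [0.6626 0.0465]
cup [0.5639 0.3355]
cup [0.4167 0.1427]
P
 c [0.5373 0.0768] edges [0.0603 0.0605 0.06   0.0604] ang [ -66.  -156.2  113.9   24.1]
Q
 c [0.4242 0.2602] edges [0.0579 0.0578 0.0573 0.06  ] ang [ -65.6 -154.9  116.6   25.7]
S
 c [0.4196 0.0218] edges [0.0619 0.0617 0.0618 0.0611] ang [-90.2 179.2  89.2  -0.6]
carrier
 c [ 0.601 -0.211] edges [0.2546 0.1714 0.2564 0.17  ] ang [-92.3 177.1  87.4  -3.5]
tray
 c [ 0.389  -0.2375] edges [0.2197 0.1274 0.2208 0.1257] ang [-92.3 177.8  87.3  -2.7]
```

Every measured size matches its given value to within about 2–4 mm. Next I'll lift S, P and Q in turn.

```bash
python3 -c "
from h import *
print(go(.4196,.0218,.16))"
```

```text
[ 40.   -44.6    7.93]
```

Emit:
move_arm(targets=[{"dx":40,"dy":-44.6,"dz":2,"turn":0.363,"grip":8.5},{"dx":40,"dy":-44.6,"dz":2,"turn":0.363,"grip":8.5},{"dx":40,"dy":-44.6,"dz":2,"turn":0.363,"grip":8.5},{"dx":40,"dy":-44.6,"dz":2,"turn":0.363,"grip":8.5},{"dx":40,"dy":-44.6,"dz":2,"turn":0.363,"grip":8.5},{"dx":40,"dy":-44.6,"dz":2,"turn":0.363,"grip":8.5},{"dx":40,"dy":-44.6,"dz":2,"turn":0.363,"grip":8.5},{"dx":40,"dy":-44.6,"dz":2,"turn":0.363,"grip":8.5},{"dx":40,"dy":-44.6,"dz":7.9,"turn":0.363,"grip":8.5},{"dx":40,"dy":-44.6,"dz":7.9,"turn":0.363,"grip":8.5},{"dx":40,"dy":-44.6,"dz":7.9,"turn":0.363,"grip":8.5},{"dx":40,"dy":-44.6,"dz":7.9,"turn":0.363,"grip":8.5}])

```text
time: 1.65
eef_pos: [0.4197, 0.0211, 0.1603]
ee_rot: [1.0, 0.0, -0.0, 0.0]
ft_force: [0.4, -0.1, 0.1]
width: 0.0853
gripper_force: 0.0
```

```bash
python3 -c "
from h import *
s=ctrl.state();print(s['q'].round(2), R.from_quat(s['ee_rot']).as_matrix().round(3).tolist(),go(.4196,.0218,.042));snap('wrist','w1')"
```

```text
[-0.12  0.11  1.94 -0.    1.1   1.46] [[1.0, 0.001, -0.0], [0.001, -1.0, -0.001], [-0.0, 0.001, -1.0]] [-0.   -0.08 11.83]
```

View pics/w1.png

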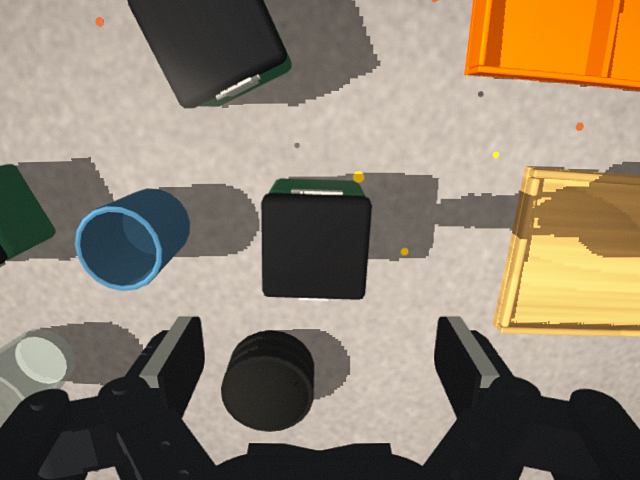

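The wrist view shows canister S with its lid spanning (263..371, 195..298) and its latch on the far side. I'll check that position against the estimate and cross-check P's lid.

```bash
python3 -c "
from h import *
c=load('w1')
q=np.array([p2w(c,*p,.072) for p in [(264,195),(371,197),(364,298),(263,295)]]);print(q.mean(0),q.round(3))
print(p2w(c,289,63,.072),p2w(c,187,107,.072))"
```

```text
[0.42047944 0.02304632 0.072     ] [[ 0.452  0.052  0.072]
 [ 0.451 -0.008  0.072]
 [ 0.389 -0.006  0.072]
 [ 0.391  0.055  0.072]]
[0.5205939  0.03628786 0.072     ] [0.49937844 0.09061726 0.072     ]
```

Emit:
move_arm(targets=[{"dx":0,"dy":-0.15,"dz":6,"turn":0,"grip":8.5},{"dx":0,"dy":-0.15,"dz":10,"turn":0,"grip":8.5},{"dx":0,"dy":-0.15,"dz":11.8,"turn":0,"grip":8.5},{"dx":0,"dy":-0.15,"dz":11.8,"turn":0,"grip":5.5},{"dx":0,"dy":-0.15,"dz":11.8,"turn":0,"grip":5.5},{"dx":0,"dy":-0.15,"dz":11.8,"turn":0,"grip":5.5},{"dx":0,"dy":-0.15,"dz":11.8,"turn":0,"grip":5.5},{"dx":0,"dy":-0.15,"dz":9,"turn":0,"grip":5.5},{"dx":0,"dy":-0.15,"dz":5.8,"turn":0,"grip":5.5},{"dx":0,"dy":-0.15,"dz":5.8,"turn":0,"grip":5.5},{"dx":0,"dy":-0.15,"dz":5.8,"turn":0,"grip":5.5},{"dx":0,"dy":-0.15,"dz":5.8,"turn":0,"grip":5.5}])

```text
time: 3.2
eef_pos: [0.4187, 0.0229, 0.1013]
ee_rot: [1.0, -0.0, -0.001, -0.0]
ft_force: [0.8, -0.1, -0.8]
width: 0.0613
gripper_force: 65.2
```

```bash
python3 -c "
from h import *
for i in range(4): ctrl.camera('wrist'); print(ctrl.state()['ft_force'].round(2))
print(go(.4196,.0218))"
```

```text
[-0.45 -0.65 -1.46]
[ 0.11  0.12 -1.  ]
[-0.71  0.09 -0.81]
[-0.17 -0.03 -1.11]
[ 0.02  0.1  -0.  ]
```

Emit:
move_arm(targets=[{"dx":0,"dy":0,"dz":4,"turn":0,"grip":5.5},{"dx":0,"dy":0,"dz":5.9,"turn":0,"grip":5.5},{"dx":0,"dy":0,"dz":5.9,"turn":0,"grip":5.5},{"dx":0,"dy":0,"dz":5.9,"turn":0,"grip":8.5},{"dx":0,"dy":0,"dz":5.9,"turn":0,"grip":8.5},{"dx":0,"dy":0,"dz":4,"turn":0,"grip":8.5},{"dx":0,"dy":0,"dz":-2,"turn":0,"grip":8.5},{"dx":11.9,"dy":-5.4,"dz":-5,"turn":-0.42,"grip":8.5},{"dx":11.9,"dy":-5.4,"dz":-5,"turn":-0.42,"grip":8.5},{"dx":11.9,"dy":-5.4,"dz":-5,"turn":-0.42,"grip":8.5},{"dx":11.9,"dy":-5.4,"dz":-5,"turn":-0.42,"grip":8.5}])

```text
time: 4.78
eef_pos: [0.5393, 0.0772, 0.1523]
ee_rot: [0.978, 0.208, 0.0, 0.0]
ft_force: [-1.0, -0.6, -0.8]
width: 0.0851
gripper_force: 0.0
```

```bash
python3 -c "
from h import *
print(ctrl.state()['width'],go(.5375,.0765,.042));snap('wrist','w2')"
```

```text
0.0850525146209018 [-0.19 -0.02 11.03]
```

View pics/w2.png

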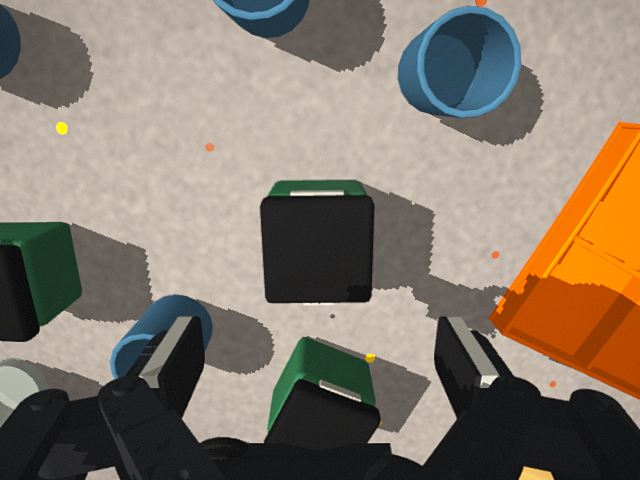

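P's lid spans (261..374, 195..303), centred and square between the fingers, so I'll lift it.

Emit:
move_arm(targets=[{"dx":0,"dy":0,"dz":6,"turn":0,"grip":8.5},{"dx":0,"dy":0,"dz":9.5,"turn":0,"grip":8.5},{"dx":0,"dy":0,"dz":11.0,"turn":0,"grip":8.5},{"dx":0,"dy":0,"dz":11.0,"turn":0,"grip":5.5},{"dx":0,"dy":0,"dz":11.0,"turn":0,"grip":5.5},{"dx":0,"dy":0,"dz":11.0,"turn":0,"grip":5.5},{"dx":0,"dy":0,"dz":11.0,"turn":0,"grip":5.5},{"dx":0,"dy":0,"dz":8,"turn":0,"grip":5.5},{"dx":0,"dy":0,"dz":5,"turn":0,"grip":5.5},{"dx":0,"dy":0,"dz":5,"turn":0,"grip":5.5},{"dx":0,"dy":0,"dz":5,"turn":0,"grip":5.5},{"dx":0,"dy":0,"dz":5,"turn":0,"grip":5.5}])

```text
time: 6.32
eef_pos: [0.5375, 0.0768, 0.1007]
ee_rot: [0.978, 0.208, -0.002, -0.0]
ft_force: [1.0, -0.3, -3.8]
width: 0.0612
gripper_force: 67.4
```

```bash
python3 -c "
from h import *
for i in range(4): ctrl.camera('wrist'); print(ctrl.state()['ft_force'].round(2))
s=ctrl.state();print(s['eef_pos'],s['width'],go(.4242,.2602,.16))"
```

```text
[ 0.65  0.49 -4.7 ]
[-0.41  0.38 -3.42]
[ 0.49 -0.   -3.8 ]
[-0.17 -1.01 -4.82]
[0.53832718 0.07678214 0.10146458] 0.061286581797726274 [ -2.96 -21.4   -5.84]
```

P reads about −4.2 N against −1.1 N for S, so P is the full one. The task says to lift all of them, so I'll set P back down and check Q before placing anything.

Emit:
move_arm(targets=[{"dx":0,"dy":0,"dz":4,"turn":0,"grip":5.5},{"dx":0,"dy":0,"dz":5.9,"turn":0,"grip":5.5},{"dx":0,"dy":0,"dz":5.9,"turn":0,"grip":5.5},{"dx":0,"dy":0,"dz":5.9,"turn":0,"grip":8.5},{"dx":0,"dy":0,"dz":5.9,"turn":0,"grip":8.5},{"dx":0,"dy":0,"dz":3,"turn":0,"grip":8.5},{"dx":0,"dy":0,"dz":-3,"turn":0,"grip":8.5},{"dx":-3,"dy":-21.4,"dz":-5.5,"turn":0,"grip":8.5},{"dx":-3,"dy":-21.4,"dz":-5.5,"turn":0,"grip":8.5},{"dx":-3,"dy":-21.4,"dz":-5.5,"turn":0,"grip":8.5},{"dx":-3,"dy":-21.4,"dz":-5.5,"turn":0,"grip":8.5},{"dx":-3,"dy":-21.4,"dz":-5.5,"turn":0,"grip":8.5}])

```text
time: 8.02
eef_pos: [0.4233, 0.2616, 0.158]
ee_rot: [0.978, 0.21, 0.001, -0.0]
ft_force: [0.2, -0.6, 0.2]
width: 0.085
gripper_force: 0.0
```

```bash
python3 -c "
from h import *
print(go(.4242,.2602,.042));snap('wrist','w3')"
```

```text
[1.00e-02 1.70e-01 1.16e+01]
```

View pics/w3.png

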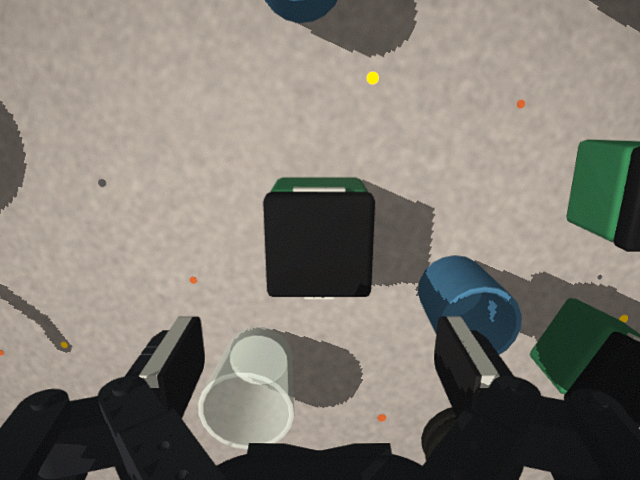

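Q's lid spans (264..374, 193..296) and is centred, so I'll lift it.

Emit:
move_arm(targets=[{"dx":0.15,"dy":0.1,"dz":6,"turn":0,"grip":8.5},{"dx":0.15,"dy":0.1,"dz":10,"turn":0,"grip":8.5},{"dx":0.15,"dy":0.1,"dz":11.5,"turn":0,"grip":8.5},{"dx":0.15,"dy":0.1,"dz":11.5,"turn":0,"grip":5.5},{"dx":0.15,"dy":0.1,"dz":11.5,"turn":0,"grip":5.5},{"dx":0.15,"dy":0.1,"dz":11.5,"turn":0,"grip":5.5},{"dx":0.15,"dy":0.1,"dz":11.5,"turn":0,"grip":5.5},{"dx":0.15,"dy":0.1,"dz":8.5,"turn":0,"grip":5.5},{"dx":0.15,"dy":0.1,"dz":5.5,"turn":0,"grip":5.5},{"dx":0.15,"dy":0.1,"dz":5.5,"turn":0,"grip":5.5},{"dx":0.15,"dy":0.1,"dz":5.5,"turn":0,"grip":5.5},{"dx":0.15,"dy":0.1,"dz":5.5,"turn":0,"grip":5.5}])

```text
time: 9.57
eef_pos: [0.425, 0.2593, 0.1011]
ee_rot: [0.978, 0.208, -0.001, 0.0]
ft_force: [0.0, -0.5, -1.1]
width: 0.0616
gripper_force: 65.5
```

```bash
python3 -c "
from h import *
for i in range(3): ctrl.camera('wrist'); print(ctrl.state()['ft_force'].round(2))
s=ctrl.state();print(s['eef_pos'],s['width'],go(.5375,.0765,.16))"
```

```text
[-0.56  0.89 -1.1 ]
[-0.06  0.55 -1.76]
[ 0.7  -0.36 -0.88]
[0.42543261 0.25944383 0.10139442] 0.06148605134761922 [ 2.77 21.27 -5.86]
```

Q reads about −1.2 N, so it's empty. I'll set it down and go back to P.

Emit:
move_arm(targets=[{"dx":0,"dy":0,"dz":4,"turn":0,"grip":5.5},{"dx":0,"dy":0,"dz":5.9,"turn":0,"grip":5.5},{"dx":0,"dy":0,"dz":5.9,"turn":0,"grip":5.5},{"dx":0,"dy":0,"dz":5.9,"turn":0,"grip":8.5},{"dx":0,"dy":0,"dz":5.9,"turn":0,"grip":8.5},{"dx":0,"dy":0,"dz":3,"turn":0,"grip":8.5},{"dx":0,"dy":0,"dz":-3,"turn":0,"grip":8.5},{"dx":2.8,"dy":21.3,"dz":-5.5,"turn":0,"grip":8.5},{"dx":2.8,"dy":21.3,"dz":-5.5,"turn":0,"grip":8.5},{"dx":2.8,"dy":21.3,"dz":-5.5,"turn":0,"grip":8.5},{"dx":2.8,"dy":21.3,"dz":-5.5,"turn":0,"grip":8.5},{"dx":2.8,"dy":21.3,"dz":-5.5,"turn":0,"grip":8.5}])

```text
time: 11.22
eef_pos: [0.5397, 0.0747, 0.1576]
ee_rot: [0.978, 0.207, 0.001, 0.0]
ft_force: [-0.4, 0.6, 0.7]
width: 0.0849
gripper_force: 0.0
```

```bash
python3 -c "
from h import *
print(go(.5375,.0765,.042));c=snap('wrist','w4');g=c['color'].max(2)[150:330,215:425]<45
import cv2
n,l,st,ce=cv2.connectedComponentsWithStats(g.astype(np.uint8));i=1+st[1:,4].argmax();print(st[i],ce[i]+[215,150])
"
```

```text
[-0.14 -0.26 11.56]
[   45    43   111   105 11127] [315.28857733 244.74746113]
```

Emit:
move_arm(targets=[{"dx":-0.1,"dy":-0.2,"dz":6,"turn":0,"grip":8.5},{"dx":-0.1,"dy":-0.2,"dz":10,"turn":0,"grip":8.5},{"dx":-0.1,"dy":-0.2,"dz":11.5,"turn":0,"grip":8.5},{"dx":-0.1,"dy":-0.2,"dz":11.5,"turn":0,"grip":5.5},{"dx":-0.1,"dy":-0.2,"dz":11.5,"turn":0,"grip":5.5},{"dx":-0.1,"dy":-0.2,"dz":11.5,"turn":0,"grip":5.5},{"dx":-0.1,"dy":-0.2,"dz":11.5,"turn":0,"grip":5.5},{"dx":-0.1,"dy":-0.2,"dz":7,"turn":0,"grip":5.5},{"dx":-0.1,"dy":-0.2,"dz":2,"turn":0,"grip":5.5},{"dx":-0.1,"dy":-0.2,"dz":-1,"turn":0,"grip":5.5},{"dx":-0.1,"dy":-0.2,"dz":-1,"turn":0,"grip":5.5},{"dx":-0.1,"dy":-0.2,"dz":-1,"turn":0,"grip":5.5}])

```text
time: 12.78
eef_pos: [0.5352, 0.078, 0.1658]
ee_rot: [0.978, 0.208, -0.001, -0.0]
ft_force: [-0.5, -0.5, -4.1]
width: 0.0615
gripper_force: 68.3
```

```bash
python3 -c "
from h import *
s=ctrl.state();print(s['eef_pos'],s['width'],s['ft_force'],go(.391,-.183,.16))"
```

```text
[0.53519765 0.07795802 0.16575317] 0.06148288518107554 [-0.54078059 -0.51205846 -4.13228697] [-23.8   17.96   0.62]
```

Emit:
move_arm(targets=[{"dx":-4,"dy":3,"dz":0,"turn":0.1,"grip":5.5},{"dx":-8,"dy":6,"dz":0,"turn":0.2,"grip":5.5},{"dx":-12,"dy":9,"dz":0,"turn":0.3,"grip":5.5},{"dx":-16,"dy":12,"dz":0,"turn":0.4,"grip":5.5},{"dx":-20,"dy":15,"dz":0,"turn":0.46,"grip":5.5},{"dx":-23.8,"dy":18,"dz":0,"turn":0.465,"grip":5.5},{"dx":-23.8,"dy":18,"dz":3,"turn":0.465,"grip":5.5},{"dx":-23.8,"dy":18,"dz":6,"turn":0.465,"grip":5.5},{"dx":-23.8,"dy":18,"dz":6,"turn":0.465,"grip":5.5},{"dx":-23.8,"dy":18,"dz":6,"turn":0.465,"grip":5.5}])

```text
time: 14.02
eef_pos: [0.3927, -0.1833, 0.1071]
ee_rot: [1.0, -0.022, -0.0, -0.0]
ft_force: [0.3, 0.3, -3.9]
width: 0.0612
gripper_force: 67.8
```

```bash
python3 -c "
from h import *
s=ctrl.state();print(s['eef_pos'],s['width'],s['ft_force'],go(.391,-.183,.048));snap('side','s2');snap('top','t2');im=cv2.imread('pics/s2.png');im2=cv2.imread('pics/t2.png')
cv2.imwrite('pics/s2c.png',cv2.resize(np.hstack([im[250:470,160:340],im2[230:450,370:550]]),None,fx=2.2,fy=2.2))"
```

```text
[ 0.39265129 -0.18327454  0.10713434] 0.06118112788636916 [ 0.32390773  0.30845896 -3.8959487 ] [-0.16 -0.02  5.91]
```

View pics/s2c.png

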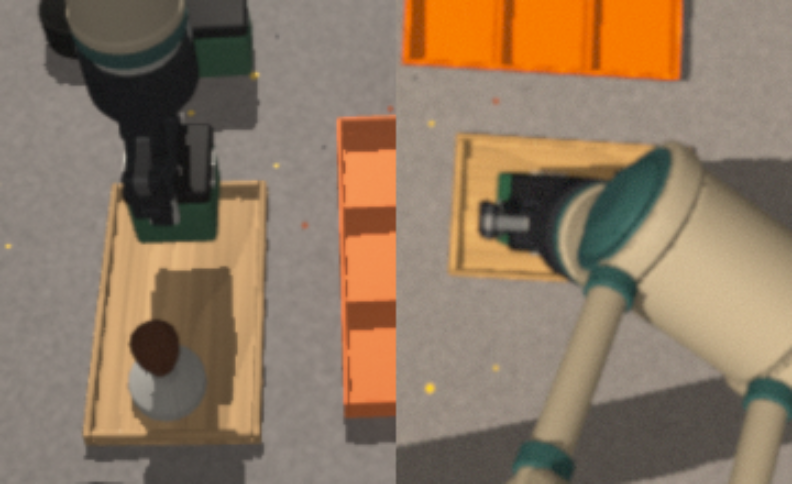

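The top and side views show the canister hovering over the free +y half of the tray, clear of the rim and the tamper. I'll lower and release it.

Emit:
move_arm(targets=[{"dx":-0.15,"dy":0,"dz":3,"turn":0,"grip":5.5},{"dx":-0.15,"dy":0,"dz":5,"turn":0,"grip":5.5},{"dx":-0.15,"dy":0,"dz":5.85,"turn":0,"grip":5.5},{"dx":-0.15,"dy":0,"dz":5.85,"turn":0,"grip":5.5},{"dx":-0.15,"dy":0,"dz":5.85,"turn":0,"grip":8},{"dx":-0.15,"dy":0,"dz":5.85,"turn":0,"grip":8},{"dx":-0.15,"dy":0,"dz":3,"turn":0,"grip":8},{"dx":-0.15,"dy":0,"dz":-3,"turn":0,"grip":8},{"dx":-0.15,"dy":0,"dz":-7,"turn":0,"grip":8},{"dx":-0.15,"dy":0,"dz":-7,"turn":0,"grip":8.5}])

```text
time: 15.38
eef_pos: [0.3934, -0.1848, 0.1809]
ee_rot: [1.0, -0.023, 0.004, 0.003]
ft_force: [0.6, -0.2, -1.2]
width: 0.0853
gripper_force: 0.0
```

```bash
python3 -c "
from h import *
s=ctrl.state();print(s['eef_pos'],s['ft_force'],go(.6626,.0465,.16))"
```

```text
[ 0.39336036 -0.18480675  0.18089166] [ 0.56080685 -0.19881999 -1.20160359] [ 25.84 -24.33   2.17]
```

Emit:
move_arm(targets=[{"dx":25.8,"dy":-24.3,"dz":0,"turn":0,"grip":8.5},{"dx":25.8,"dy":-24.3,"dz":0,"turn":0,"grip":8.5},{"dx":25.8,"dy":-24.3,"dz":0,"turn":0,"grip":8.5},{"dx":25.8,"dy":-24.3,"dz":2,"turn":0,"grip":8.5},{"dx":25.8,"dy":-24.3,"dz":2,"turn":0,"grip":8.5},{"dx":25.8,"dy":-24.3,"dz":2,"turn":0,"grip":8.5},{"dx":25.8,"dy":-24.3,"dz":2,"turn":0,"grip":8.5},{"dx":25.8,"dy":-24.3,"dz":2,"turn":0,"grip":8.5}])

```text
time: 16.38
eef_pos: [0.6586, 0.0475, 0.1559]
ee_rot: [1.0, -0.022, -0.002, 0.0]
ft_force: [-0.4, 0.0, -0.4]
width: 0.0851
gripper_force: 0.0
```

```bash
python3 -c "
from h import *
print(ctrl.state()['eef_pos'],go(.6626,.0465,.039));snap('wrist','w5')"
```

```text
[0.65864595 0.04753543 0.15590329] [ 0.44  0.08 11.69]
```

View pics/w5.png

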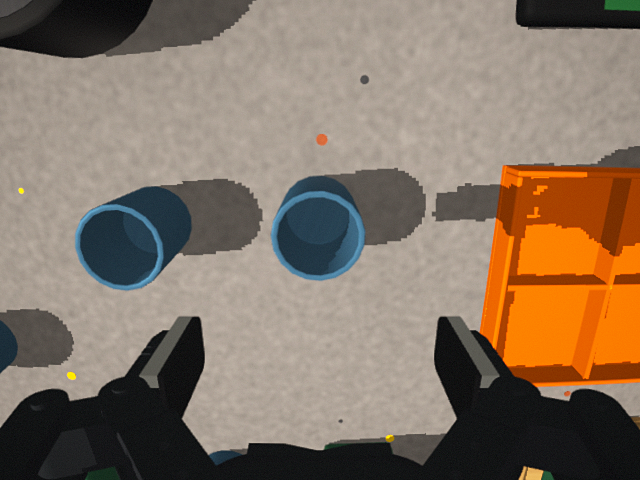

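The cup's rim is centred at (318,236), the second cup's at (120,247), and the carrier's far +y corner is at (503,166).

```bash
python3 -c "
from h import *
c=load('w5');a=p2w(c,318,236,.062);print(a,p2w(c,120,247,.062),p2w(c,503,166,.026),go(a[0],a[1],.039))
y=np.radians(-2.7);u=np.array([np.cos(y),np.sin(y)]);v=np.array([-u[1],u[0]]);o=np.array([.601,-.211])
print('pred corner',o+.086*u+.128*v)
for i in(1,-1):
  for j in(1,-1): print(i,j,(o+i*.042*u+j*.084*v).round(4))"
```

```text
[0.66493607 0.04771781 0.062     ] [0.66361541 0.16739417 0.062     ] [ 0.69606031 -0.07517684  0.026     ] [ 0.66 -0.09 11.75]
pred corner [ 0.69293415 -0.08719325]
1 1 [ 0.6469 -0.1291]
1 -1 [ 0.639  -0.2969]
-1 1 [ 0.563  -0.1251]
-1 -1 [ 0.5551 -0.2929]
```

Emit:
move_arm(targets=[{"dx":0.55,"dy":0,"dz":6,"turn":0,"grip":8.5},{"dx":0.55,"dy":0,"dz":10,"turn":0,"grip":8.5},{"dx":0.55,"dy":0,"dz":11.7,"turn":0,"grip":8.5},{"dx":0.55,"dy":0,"dz":11.7,"turn":0,"grip":4.8},{"dx":0.55,"dy":0,"dz":11.7,"turn":0,"grip":4.8},{"dx":0.55,"dy":0,"dz":11.7,"turn":0,"grip":4.8},{"dx":0.55,"dy":0,"dz":11.7,"turn":0,"grip":4.8},{"dx":0.55,"dy":0,"dz":8,"turn":0,"grip":4.8},{"dx":0.55,"dy":0,"dz":3,"turn":0,"grip":4.8},{"dx":0.55,"dy":0,"dz":0,"turn":0,"grip":4.8},{"dx":0.55,"dy":0,"dz":0,"turn":0,"grip":4.8}])

```text
time: 17.8
eef_pos: [0.667, 0.0476, 0.1605]
ee_rot: [1.0, -0.023, 0.003, 0.0]
ft_force: [0.7, -0.1, -0.7]
width: 0.0538
gripper_force: 63.8
```

```bash
python3 -c "
from h import *
s=ctrl.state();print(s['eef_pos'],s['width'],s['ft_force'],s['gripper_force'],go(.6469,-.1291,.043))"
```

```text
[0.66704816 0.04756029 0.16054534] 0.05384511779065777 [ 0.70246287 -0.10597509 -0.7430917 ] 63.81690368623822 [-1.29 17.74 11.75]
```

Emit:
move_arm(targets=[{"dx":-0.3,"dy":5,"dz":0,"turn":0,"grip":4.8},{"dx":-0.7,"dy":10,"dz":0,"turn":0,"grip":4.8},{"dx":-1.1,"dy":15,"dz":0,"turn":0,"grip":4.8},{"dx":-1.1,"dy":17.7,"dz":0,"turn":0,"grip":4.8},{"dx":-1.1,"dy":17.7,"dz":5,"turn":0,"grip":4.8},{"dx":-1.1,"dy":17.7,"dz":9,"turn":0,"grip":4.8},{"dx":-1.1,"dy":17.7,"dz":11.3,"turn":0,"grip":4.8},{"dx":-1.1,"dy":17.7,"dz":11.3,"turn":0,"grip":4.8},{"dx":-1.1,"dy":17.7,"dz":11.3,"turn":0,"grip":7.5},{"dx":-1.1,"dy":17.7,"dz":11.3,"turn":0,"grip":7.5},{"dx":-1.1,"dy":17.7,"dz":7,"turn":0,"grip":7.5},{"dx":-1.1,"dy":17.7,"dz":1,"turn":0,"grip":7.5}])

```text
time: 19.3
eef_pos: [0.6449, -0.1284, 0.1455]
ee_rot: [1.0, -0.023, -0.003, -0.001]
ft_force: [1.0, -0.7, 0.2]
width: 0.075
gripper_force: 0.0
```

```bash
python3 -c "
from h import *
s=ctrl.state();print(s['eef_pos'],s['width'],s['ft_force'],go(.662,.167,.16))"
```

```text
[ 0.64486437 -0.12839369  0.1454818 ] 0.07498735963060069 [ 0.96304474 -0.72949203  0.23263394] [  0.37 -29.59  -1.41]
```

Emit:
move_arm(targets=[{"dx":0.35,"dy":-5,"dz":-1,"turn":0,"grip":8.5},{"dx":0.35,"dy":-29.6,"dz":-1,"turn":0,"grip":8.5},{"dx":0.35,"dy":-29.6,"dz":-1,"turn":0,"grip":8.5},{"dx":0.35,"dy":-29.6,"dz":-1,"turn":0,"grip":8.5},{"dx":0.35,"dy":-29.6,"dz":-1,"turn":0,"grip":8.5},{"dx":0.35,"dy":-29.6,"dz":-1,"turn":0,"grip":8.5},{"dx":0.35,"dy":-29.6,"dz":-1,"turn":0,"grip":8.5},{"dx":0.35,"dy":-29.6,"dz":-1,"turn":0,"grip":8.5}])

```text
time: 20.3
eef_pos: [0.6632, 0.1652, 0.157]
ee_rot: [1.0, -0.023, -0.0, 0.0]
ft_force: [-0.1, -1.0, -0.0]
width: 0.085
gripper_force: 0.0
```

```bash
cat >> h.py <<'E'
def cupc(c,z=.062):
    h=cv2.cvtColor(c['color'],cv2.COLOR_BGR2HSV); m=cv2.inRange(h,(95,80,25),(120,255,255))
    n,l,st,ce=cv2.connectedComponentsWithStats(m)
    return [(st[i].tolist(),p2w(c,*ce[i],.031)[:2].round(4).tolist()) for i in range(1,n) if st[i,4]>400]
E
python3 -c "
from h import *
s=ctrl.state();print(s['eef_pos']);c=snap('wrist','w6');print(cupc(c))
for b,_ in cupc(c):
  # rim: widest ellipse at image bottom-near side; use bbox
  print(b)
cv2.imwrite('pics/w6c.png',c['color'][100:400,150:480])"
```

```text
[0.66321866 0.1652288  0.15696711]
[([268, 186, 93, 104, 7379], [0.658, 0.1688]), ([42, 316, 106, 85, 5269], [0.5702, 0.3408])]
[268, 186, 93, 104, 7379]
[42, 316, 106, 85, 5269]
```

View pics/w6c.png

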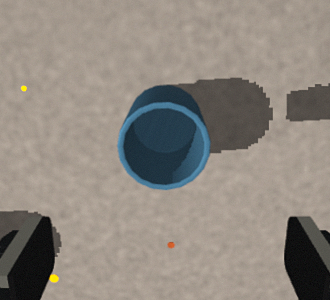

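The cup's rim is centred at (314,246) in the full frame.

```bash
python3 -c "
from h import *
a=p2w(load('w6'),314,246,.062);print(a,go(a[0],a[1],.039))"
```

```text
[0.6633076  0.16806348 0.062     ] [-0.   -0.3  11.81]
```

Emit:
move_arm(targets=[{"dx":0,"dy":-0.2,"dz":6,"turn":0,"grip":8.5},{"dx":0,"dy":-0.2,"dz":10,"turn":0,"grip":8.5},{"dx":0,"dy":-0.2,"dz":11.7,"turn":0,"grip":8.5},{"dx":0,"dy":-0.2,"dz":11.7,"turn":0,"grip":4.8},{"dx":0,"dy":-0.2,"dz":11.7,"turn":0,"grip":4.8},{"dx":0,"dy":-0.2,"dz":11.7,"turn":0,"grip":4.8},{"dx":0,"dy":-0.2,"dz":11.7,"turn":0,"grip":4.8},{"dx":0,"dy":-0.2,"dz":8,"turn":0,"grip":4.8},{"dx":0,"dy":-0.2,"dz":3,"turn":0,"grip":4.8},{"dx":0,"dy":-0.2,"dz":0,"turn":0,"grip":4.8},{"dx":0,"dy":-0.2,"dz":0,"turn":0,"grip":4.8},{"dx":0,"dy":-0.2,"dz":0,"turn":0,"grip":4.8}])

```text
time: 21.85
eef_pos: [0.6621, 0.1687, 0.1556]
ee_rot: [1.0, -0.023, -0.001, 0.0]
ft_force: [0.2, 0.3, -0.4]
width: 0.0539
gripper_force: 63.6
```

```bash
python3 -c "
from h import *
s=ctrl.state();print(s['eef_pos'],s['width'],s['ft_force'],s['gripper_force'],go(.639,-.2969,.043))"
```

```text
[0.66211832 0.16865894 0.15563291] 0.05387766838469816 [ 0.21250102  0.29014306 -0.39026678] 63.64046808368272 [-0.18 46.61 11.29]
```

Emit:
move_arm(targets=[{"dx":-0.2,"dy":5,"dz":0,"turn":0,"grip":4.8},{"dx":-0.2,"dy":46.6,"dz":0,"turn":0,"grip":4.8},{"dx":-0.2,"dy":46.6,"dz":0,"turn":0,"grip":4.8},{"dx":-0.2,"dy":46.6,"dz":0,"turn":0,"grip":4.8},{"dx":-0.2,"dy":46.6,"dz":0,"turn":0,"grip":4.8},{"dx":-0.2,"dy":46.6,"dz":0,"turn":0,"grip":4.8},{"dx":-0.2,"dy":46.6,"dz":0,"turn":0,"grip":4.8},{"dx":-0.2,"dy":46.6,"dz":0,"turn":0,"grip":4.8},{"dx":-0.2,"dy":46.6,"dz":0,"turn":0,"grip":4.8},{"dx":-0.2,"dy":46.6,"dz":4,"turn":0,"grip":4.8},{"dx":-0.2,"dy":46.6,"dz":6,"turn":0,"grip":4.8},{"dx":-0.2,"dy":46.6,"dz":6,"turn":0,"grip":4.8}])

```text
time: 23.35
eef_pos: [0.6381, -0.2942, 0.0933]
ee_rot: [1.0, -0.022, -0.004, -0.002]
ft_force: [0.3, -0.5, -1.8]
width: 0.0536
gripper_force: 63.7
```

```bash
python3 -c "
from h import *
s=ctrl.state();print(s['eef_pos'],s['width'],go(.639,-.2969,.043))"
```

```text
[ 0.6380938  -0.2942117   0.09332952] 0.053595050499812315 [0.14 0.29 5.03]
```

Emit:
move_arm(targets=[{"dx":0,"dy":0.1,"dz":3,"turn":0,"grip":4.8},{"dx":0,"dy":0.1,"dz":5.3,"turn":0,"grip":4.8},{"dx":0,"dy":0.1,"dz":5.3,"turn":0,"grip":4.8},{"dx":0,"dy":0.1,"dz":5.3,"turn":0,"grip":7.5},{"dx":0,"dy":0.1,"dz":5.3,"turn":0,"grip":7.5},{"dx":0,"dy":0.1,"dz":2,"turn":0,"grip":7.5},{"dx":0,"dy":0.1,"dz":-4,"turn":0,"grip":7.5},{"dx":0,"dy":0.1,"dz":-6,"turn":0,"grip":8.5},{"dx":0,"dy":0.1,"dz":-6,"turn":0,"grip":8.5}])

```text
time: 24.48
eef_pos: [0.6414, -0.2982, 0.16]
ee_rot: [1.0, -0.023, 0.002, 0.001]
ft_force: [0.5, -0.1, -0.3]
width: 0.0851
gripper_force: 0.0
```

```bash
python3 -c "
from h import *
s=ctrl.state();print(s['eef_pos'],s['width'],s['ft_force'],go(.4167,.1427,.16))"
```

```text
[ 0.64137102 -0.29823358  0.16004527] 0.08511682363480437 [ 0.46459266 -0.07135738 -0.32626416] [-24.43 -43.04  -0.22]
```

Emit:
move_arm(targets=[{"dx":-24.3,"dy":-43.0,"dz":-0.5,"turn":0,"grip":8.5},{"dx":-24.3,"dy":-43.0,"dz":-0.5,"turn":0,"grip":8.5},{"dx":-24.3,"dy":-43.0,"dz":-0.5,"turn":0,"grip":8.5},{"dx":-24.3,"dy":-43.0,"dz":-0.5,"turn":0,"grip":8.5},{"dx":-24.3,"dy":-43.0,"dz":-0.5,"turn":0,"grip":8.5},{"dx":-24.3,"dy":-43.0,"dz":-0.5,"turn":0,"grip":8.5},{"dx":-24.3,"dy":-43.0,"dz":-0.5,"turn":0,"grip":8.5},{"dx":-24.3,"dy":-43.0,"dz":-0.5,"turn":0,"grip":8.5},{"dx":-24.3,"dy":-43.0,"dz":-0.5,"turn":0,"grip":8.5},{"dx":-24.3,"dy":-43.0,"dz":-0.5,"turn":0,"grip":8.5}])

```text
time: 25.72
eef_pos: [0.4165, 0.1427, 0.1614]
ee_rot: [1.0, -0.022, -0.001, 0.001]
ft_force: [0.5, 0.5, 0.2]
width: 0.0851
gripper_force: 0.0
```

```bash
python3 -c "
from h import *
s=ctrl.state();print(s['eef_pos']);c=snap('wrist','w7');print(cupc(c))
for b,_ in cupc(c):
  if 200<b[0]<350:
    u,v=b[0]+b[2]/2-.5,b[1]+b[3]-b[2]/2*.99-.5;a=p2w(c,u,v,.062);print(u,v,a,go(a[0],a[1],.039))
cv2.imwrite('pics/w7c.png',c['color'][100:400,100:560])"
```

```text
[0.4164684  0.14265713 0.16139617]
[([0, 0, 61, 64, 3540], [0.5536, 0.3168]), ([270, 184, 91, 102, 7143], [0.4116, 0.1452])]
315.0 240.45499999999998 [0.41846682 0.14480854 0.062     ] [ 0.15 -0.28 12.26]
```

View pics/w7c.png

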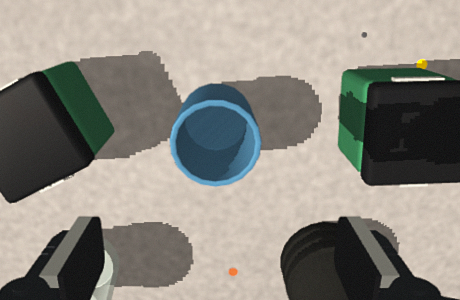

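The cup's rim is centred at (315,242), with both neighbouring canisters clear of the finger tracks.

Emit:
move_arm(targets=[{"dx":0.1,"dy":-0.15,"dz":6,"turn":0,"grip":8.5},{"dx":0.1,"dy":-0.15,"dz":10,"turn":0,"grip":8.5},{"dx":0.1,"dy":-0.15,"dz":12.2,"turn":0,"grip":8.5},{"dx":0.1,"dy":-0.15,"dz":12.2,"turn":0,"grip":4.8},{"dx":0.1,"dy":-0.15,"dz":12.2,"turn":0,"grip":4.8},{"dx":0.1,"dy":-0.15,"dz":12.2,"turn":0,"grip":4.8},{"dx":0.1,"dy":-0.15,"dz":12.2,"turn":0,"grip":4.8},{"dx":0.1,"dy":-0.15,"dz":8,"turn":0,"grip":4.8},{"dx":0.1,"dy":-0.15,"dz":3,"turn":0,"grip":4.8},{"dx":0.1,"dy":-0.15,"dz":0,"turn":0,"grip":4.8},{"dx":0.1,"dy":-0.15,"dz":0,"turn":0,"grip":4.8},{"dx":0.1,"dy":-0.15,"dz":0,"turn":0,"grip":4.8}])

```text
time: 27.28
eef_pos: [0.417, 0.1442, 0.1616]
ee_rot: [1.0, -0.023, -0.001, 0.0]
ft_force: [0.5, 0.0, -1.8]
width: 0.0539
gripper_force: 63.9
```

```bash
python3 -c "
from h import *
s=ctrl.state();print(s['eef_pos'],s['width'],s['ft_force'],s['gripper_force'],go(.5551,-.2929,.043))"
```

```text
[0.41701555 0.144221   0.16164396] 0.05393093901620393 [ 0.51510889  0.0181883  -1.82052978] 63.926253975369036 [15.78 43.04 11.86]
```

Emit:
move_arm(targets=[{"dx":15.8,"dy":43.0,"dz":0,"turn":0,"grip":4.8},{"dx":15.8,"dy":43.0,"dz":0,"turn":0,"grip":4.8},{"dx":15.8,"dy":43.0,"dz":0,"turn":0,"grip":4.8},{"dx":15.8,"dy":43.0,"dz":0,"turn":0,"grip":4.8},{"dx":15.8,"dy":43.0,"dz":0,"turn":0,"grip":4.8},{"dx":15.8,"dy":43.0,"dz":0,"turn":0,"grip":4.8},{"dx":15.8,"dy":43.0,"dz":0,"turn":0,"grip":4.8},{"dx":15.8,"dy":43.0,"dz":0,"turn":0,"grip":4.8},{"dx":15.8,"dy":43.0,"dz":0,"turn":0,"grip":4.8},{"dx":15.8,"dy":43.0,"dz":4,"turn":0,"grip":4.8},{"dx":15.8,"dy":43.0,"dz":6,"turn":0,"grip":4.8},{"dx":15.8,"dy":43.0,"dz":6,"turn":0,"grip":4.8}])

```text
time: 28.78
eef_pos: [0.5542, -0.2889, 0.1001]
ee_rot: [1.0, -0.022, -0.003, -0.002]
ft_force: [-0.1, 0.9, -1.6]
width: 0.0542
gripper_force: 64.0
```

```bash
python3 -c "
from h import *
s=ctrl.state();print(s['eef_pos'],s['width'],go(.5551,-.2929,.043))"
```

```text
[ 0.55418723 -0.28888887  0.10010518] 0.05423160331897925 [0.14 0.42 5.71]
```

Emit:
move_arm(targets=[{"dx":0,"dy":0.1,"dz":3,"turn":0,"grip":4.8},{"dx":0,"dy":0.1,"dz":5.8,"turn":0,"grip":4.8},{"dx":0,"dy":0.1,"dz":5.8,"turn":0,"grip":4.8},{"dx":0,"dy":0.1,"dz":5.8,"turn":0,"grip":7.5},{"dx":0,"dy":0.1,"dz":5.8,"turn":0,"grip":7.5},{"dx":0,"dy":0.1,"dz":2,"turn":0,"grip":7.5},{"dx":0,"dy":0.1,"dz":-4,"turn":0,"grip":7.5},{"dx":0,"dy":0.1,"dz":-6,"turn":0,"grip":8.5},{"dx":0,"dy":0.1,"dz":-6,"turn":0,"grip":8.5}])

```text
time: 29.9
eef_pos: [0.5574, -0.2941, 0.1652]
ee_rot: [1.0, -0.023, 0.002, 0.002]
ft_force: [0.0, -0.2, 0.4]
width: 0.085
gripper_force: 0.0
```

```bash
python3 -c "
from h import *
s=ctrl.state();print(s['eef_pos'],s['width'],s['ft_force'],go(.564,.3365,.16))"
```

```text
[ 0.55741895 -0.29411649  0.16519777] 0.08496529451710753 [ 0.02475718 -0.17278826  0.44759922] [ -2.2  -63.03   0.32]
```

Emit:
move_arm(targets=[{"dx":-2.1,"dy":-63.0,"dz":0,"turn":0,"grip":8.5},{"dx":-2.1,"dy":-63.0,"dz":0,"turn":0,"grip":8.5},{"dx":-2.1,"dy":-63.0,"dz":0,"turn":0,"grip":8.5},{"dx":-2.1,"dy":-63.0,"dz":0,"turn":0,"grip":8.5},{"dx":-2.1,"dy":-63.0,"dz":0,"turn":0,"grip":8.5},{"dx":-2.1,"dy":-63.0,"dz":0,"turn":0,"grip":8.5},{"dx":-2.1,"dy":-63.0,"dz":0,"turn":0,"grip":8.5},{"dx":-2.1,"dy":-63.0,"dz":0,"turn":0,"grip":8.5},{"dx":-2.1,"dy":-63.0,"dz":0,"turn":0,"grip":8.5},{"dx":-2.1,"dy":-63.0,"dz":0,"turn":0,"grip":8.5},{"dx":-2.1,"dy":-63.0,"dz":0,"turn":0,"grip":8.5},{"dx":-2.1,"dy":-63.0,"dz":0,"turn":0,"grip":8.5}])

```text
time: 31.4
eef_pos: [0.5628, 0.3365, 0.1606]
ee_rot: [1.0, -0.022, -0.001, 0.001]
ft_force: [-0.1, -0.2, 0.4]
width: 0.085
gripper_force: 0.0
```

```bash
python3 -c "
from h import *
s=ctrl.state();print(s['eef_pos']);c=snap('wrist','w8');print(cupc(c))
for b,_ in cupc(c):
  if 150<b[0]<400:
    u,v=b[0]+b[2]/2-.5,b[1]+b[3]-b[2]/2*.99-.5;a=p2w(c,u,v,.062);print(u,v,a,go(a[0],a[1],.039))
cv2.imwrite('pics/w8c.png',c['color'][100:400,100:560])"
```

```text
[0.5627723  0.33653145 0.16057498]
[([270, 181, 92, 103, 7182], [0.5596, 0.3386])]
315.5 237.96 [0.5664925  0.33814811 0.062     ] [ 0.36 -0.29 12.2 ]
```

View pics/w8c.png

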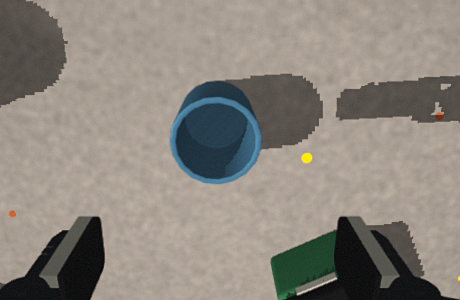

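The last cup's rim is centred at (315,239). I'll grasp it.

Emit:
move_arm(targets=[{"dx":0.25,"dy":-0.15,"dz":6,"turn":0,"grip":8.5},{"dx":0.25,"dy":-0.15,"dz":10,"turn":0,"grip":8.5},{"dx":0.25,"dy":-0.15,"dz":12.1,"turn":0,"grip":8.5},{"dx":0.25,"dy":-0.15,"dz":12.1,"turn":0,"grip":4.8},{"dx":0.25,"dy":-0.15,"dz":12.1,"turn":0,"grip":4.8},{"dx":0.25,"dy":-0.15,"dz":12.1,"turn":0,"grip":4.8},{"dx":0.25,"dy":-0.15,"dz":12.1,"turn":0,"grip":4.8},{"dx":0.25,"dy":-0.15,"dz":8,"turn":0,"grip":4.8},{"dx":0.25,"dy":-0.15,"dz":3,"turn":0,"grip":4.8},{"dx":0.25,"dy":-0.15,"dz":0,"turn":0,"grip":4.8},{"dx":0.25,"dy":-0.15,"dz":0,"turn":0,"grip":4.8},{"dx":0.25,"dy":-0.15,"dz":0,"turn":0,"grip":4.8}])

```text
time: 32.95
eef_pos: [0.5654, 0.338, 0.1612]
ee_rot: [1.0, -0.023, -0.001, 0.0]
ft_force: [-0.0, 0.0, -1.0]
width: 0.0543
gripper_force: 63.8
```

```bash
python3 -c "
from h import *
s=ctrl.state();print(s['eef_pos'],s['width'],s['ft_force'],s['gripper_force'],go(.563,-.1251,.043))"
```

```text
[0.56543149 0.33797494 0.16117611] 0.054314423934126145 [-0.02071877  0.04370469 -1.0173856 ] 63.84147069475148 [ 1.86 46.26 11.86]
```

Emit:
move_arm(targets=[{"dx":1.9,"dy":46.3,"dz":0,"turn":0,"grip":4.8},{"dx":1.9,"dy":46.3,"dz":0,"turn":0,"grip":4.8},{"dx":1.9,"dy":46.3,"dz":0,"turn":0,"grip":4.8},{"dx":1.9,"dy":46.3,"dz":0,"turn":0,"grip":4.8},{"dx":1.9,"dy":46.3,"dz":0,"turn":0,"grip":4.8},{"dx":1.9,"dy":46.3,"dz":0,"turn":0,"grip":4.8},{"dx":1.9,"dy":46.3,"dz":0,"turn":0,"grip":4.8},{"dx":1.9,"dy":46.3,"dz":0,"turn":0,"grip":4.8},{"dx":1.9,"dy":46.3,"dz":0,"turn":0,"grip":4.8},{"dx":1.9,"dy":46.3,"dz":4,"turn":0,"grip":4.8},{"dx":1.9,"dy":46.3,"dz":6,"turn":0,"grip":4.8},{"dx":1.9,"dy":46.3,"dz":6,"turn":0,"grip":4.8}])

```text
time: 34.45
eef_pos: [0.5622, -0.123, 0.0996]
ee_rot: [1.0, -0.022, -0.003, -0.001]
ft_force: [-0.5, -0.0, -0.9]
width: 0.0546
gripper_force: 64.0
```

```bash
python3 -c "
from h import *
s=ctrl.state();print(s['eef_pos'],s['width'],go(.563,-.1251,.043))"
```

```text
[ 0.56222433 -0.12299433  0.0995938 ] 0.05463542477259841 [0.12 0.22 5.66]
```

Emit:
move_arm(targets=[{"dx":0,"dy":0.1,"dz":3,"turn":0,"grip":4.8},{"dx":0,"dy":0.1,"dz":5.7,"turn":0,"grip":4.8},{"dx":0,"dy":0.1,"dz":5.7,"turn":0,"grip":4.8},{"dx":0,"dy":0.1,"dz":5.7,"turn":0,"grip":7.5},{"dx":0,"dy":0.1,"dz":5.7,"turn":0,"grip":7.5},{"dx":0,"dy":0.1,"dz":2,"turn":0,"grip":7.5},{"dx":0,"dy":0.1,"dz":-4,"turn":0,"grip":7.5},{"dx":0,"dy":0.1,"dz":-10,"turn":0,"grip":8.5},{"dx":0,"dy":0.1,"dz":-14,"turn":0,"grip":8.5}])

```text
time: 35.58
eef_pos: [0.5652, -0.1262, 0.2462]
ee_rot: [1.0, -0.023, 0.002, 0.001]
ft_force: [-0.1, -0.2, -0.4]
width: 0.0853
gripper_force: 0.0
```

Emit:
move_arm(targets=[{"dx":-34,"dy":43,"dz":0},{"dx":-34,"dy":43,"dz":0},{"dx":-34,"dy":43,"dz":0},{"dx":-34,"dy":43,"dz":0},{"dx":-34,"dy":43,"dz":0},{"dx":-34,"dy":43,"dz":0},{"dx":-34,"dy":43,"dz":0},{"dx":-34,"dy":43,"dz":0},{"dx":-34,"dy":43,"dz":0},{"dx":-34,"dy":43,"dz":0},{"dx":-34,"dy":43,"dz":0},{"dx":-34,"dy":43,"dz":0}])

```text
invalid input
```

```bash
python3 -c "
from h import *
a=snap('top','t9');b=snap('side','s9');print(ctrl.state()['eef_pos'])
cv2.imwrite('pics/fin.png',cv2.resize(np.hstack([a['color'][140:440,130:530],b['color'][140:440,160:460]]),None,fx=1.14,fy=1.7))"
```

```text
[ 0.56711858 -0.12688729  0.24857784]
```

View pics/fin.png

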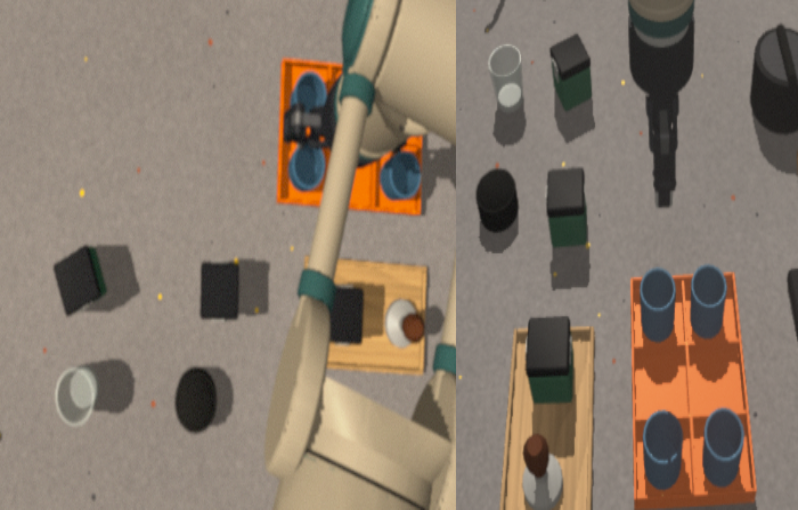

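The final views show the full canister upright on the tray beside the undisturbed tamper. Four cups stand upright in the four corner wells, both empty canisters are upright on the counter, and the gripper is clear above. I'll hand in.

```bash
python3 -c "
from h import *
print(ctrl.hand_in())"
```

```text
the job is handed in; nothing more can be done
None
```

I handed the job in: the full canister (about 4 N when lifted, against about 1 N for each of the other two) stands upright on the tray beside the untouched tamper, all four blue cups stand upright in the carrier's corner wells, and both empty canisters are upright on the counter.

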